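# Tag the tool caddy and hold it ready to carry

## Robot

A 6-joint arm with a two-finger parallel gripper is mounted at the origin on a cart in front of the work surface, level with it; the furniture and walls round the work are solid. World frame = base frame: x ahead of the robot, y to its left, z up, the work surface at z = 0. Lengths are in m, angles in degrees, forces in N, time in s.
With the tool pointing down it reaches from about 0.375 to 0.9 m from the base axis. Payload 3.1 kg.
Tool frame: the origin (TCP) lies between the finger pads; the fingertips stand 11 mm ahead of it and the grasp point (between the pads) lies 8 mm behind it; z points along the fingers, y is the line along which they close (so a half turn about z gives the same grasp; the last joint's range is limited). The gripper opens to 87 mm and grips with 3 to 60 N. Pads are 19 mm wide; open, the fingers measure 117 mm over their backs; the gripper's body (75 mm by 190 mm) begins 51 mm behind the grasp point.
Start: joints at [-86.774, 30.224, 82.088, -0, 67.689, -10.227], TCP at [0.145, -0.608, 0.234] pointing down, gripper open.
Joint ranges: [-176.69, 176.69], [-43.24, 126.21], [12.49, 139.97], [-82, 262], [0, 151.66], [-163.58, 163.58]. Speed limits (degrees/s): [159.86, 159.86, 180, 180, 180, 180].

## Interface

Orientations are given as a 3x3 rotation matrix whose columns are the frame's x, y, z axes.
In Python, from rig import bot gives the robot as it stands.
- The arm moves only by the tool apply_moves, never from a script. Its argument "steps" is a list that holds one entry, the list of rows, each a list of 7 numbers: the shift along the tool's x, y, z in cm, then the turn, a rotation vector about the tool's x, y, z in degrees, then the gripper command: -1 is shut, 1 is fully open, values between are in proportion. In form: [[[dx, dy, dz, rx, ry, rz, jaw], ...]]. A call has 1 to 20 rows; each row is the pose to reach, as a shift and turn from the pose commanded when the call began, along the tool's axes at that moment; what a row does not reach only later rows make up. A row lasts 1/8 s, in which the tool goes at most 62.5 mm and 10.7 degrees, less where a joint would pass 70% of its speed; a pose out of reach is approached as far as the arm can. A call with a gripper value outside its range is refused whole. The fingers move at their own pace and stop on an object; the grip force is fixed at half the most. Time passes only in rows, so rows that repeat a pose let the fingers close. It gives the time, the measured TCP pose, the force, the opening and the grip force at its end, in the units of the state.
- bot.read_state(): the state, without advancing time (a new reading comes with each control period).
- bot.capture(name): name is "scene" or "top" or "wrist"; returns the picture (384x512x3 uint8, blue, green, red); there is no depth.
- bot.camera_model(name): a dict with "intrinsics" (3x3 intrinsics, pixels), "R" (3x3) and "t" (3): a world point X has camera coordinates R X + t. Camera axes: x right, y down, z forward; pixel columns grow to the right and rows downward; lengths in m; the calibration is good to about 2 mm. A picture is of the moment at which its call begins: read the wrist's pose just before it. camera_model takes no time and is no camera call; for the wrist camera it gives the pose at the moment of the call.
- bot.hand_in(): hands the job in; it is judged then, once.
The state is a dict: "time_s": time; "joint_positions": joint angles; "qvel": joint speeds; "tau": joint torques, N m; "position": TCP position; "tcp_rot": TCP orientation; "force": force on the tool from outside, world axes, zero at the start; "moment": the same for the moment, N m; "opening": opening from 0.0 (shut) to 1.0 (fully open); "grasp_force": force on a finger pad.
Only numpy, scipy, OpenCV 4.12 (cv2) and the standard library are available. Lean on these libraries where they do the work, as an engineer would, in place of code of your own. Each camera call takes 0.05 s, during which the arm holds its last target. There are 200 camera calls.

## Task

Get the loaded caddy ready to carry off: take the hanger tag from its holder, hook it over the bare stretch of the caddy's carry rail out near the end upright on the collar's side, slide it along the rail until it comes up against the collar, and let go of it. Then take the caddy by the rubber grip in the middle of its rail, lift it about ten centimetres clear of the bench and finish while still holding it there, level and steady, with the tag still hanging by the collar and both the tub and the stripper inside. Do not tip the caddy and leave the tape measure, the torch and the roll of tape alone.

Things in the scene. Friction and masses are not known exactly. Their poses are not given: they have to be found in the camera images.
- caddy: Loose grey metal carrying caddy on the bench, 0.34 to 0.63 kg: open tray 140 (x) x 290 (y) x 45 mm high, walls and floor 4 mm, at each y end an upright 40 mm wide, 4 mm thick, 158 mm high, between them a round carry rail along y (10 mm diameter, centre 150 mm up). Origin: centre of the underside, z up. Its +y end, the collar's side, is to the robot's left (yaw within 0.4 rad).
- caddy_grip (a point): Centre of the black flat-sided rubber grip round the middle of the rail, 60 mm long (y), 22 mm wide (x), 22 mm high; 150 mm above the caddy's underside; axes as the caddy's.
- mark (a point): Point on top of the rail (155 mm above the caddy's underside, 61 mm to +y of mid-grip): the tag's origin is here when it hangs touching the collar. The steel stop collar, 20 mm diameter, is fixed on the rail 40 to 46 mm to +y of mid-grip, on that side only; beyond it the rail is bare to the upright's inner face at 141 mm. Axes as the caddy's.
- tag: Loose rigid hanger tag, 50 g: inverted-U aluminium hook, 30 mm wide (y), 28 deep (x), two 4 mm legs hanging 40 mm down, 20 mm clear between them, to go over the rail from above, y along the rail (either way round). On its 6 mm bridge a black finger tab 10 mm thick (x), 26 wide (y), 6 to 43 mm above the origin. Origin: middle of the bridge's underside. Starts upright, astride the holder's fin.
- holder: Fixed tag holder: steel foot 85 x 60 x 14 mm with an upright fin 12 mm thick (x), 34 mm wide (y), flat top 75 mm above the bench; the tag's bridge rests on it, same axes: lift the tag straight up 45 mm or more to free it. Origin: centre of the underside.
- plug_tub: Clear open tub, 66 mm diameter, 52 mm high, 70 g, loose in the caddy's tray in its -y half. Origin: centre of the underside.
- jacket_stripper: Orange bar-shaped cable stripper, 22 x 110 x 19 mm, 45 g, lying loose across the caddy's tray in its +y half. Origin: centre of the underside; long axis y.
- tape_measure: Bystander: yellow and black tape measure 39 x 82 x 64 mm on the bench. Origin: centre of the underside.
- torch: Bystander: grey torch 40 x 111 x 34 mm lying on the bench. Origin: centre of the underside.
- elec_tape: Bystander: flat black roll of tape, 62 mm diameter, 19 mm high, on the bench. Origin: centre of the underside.
Not all that is in view belongs to the job. There is more than one size of the plug_tub; the job needs the largest. Leave any turquoise look-alike of the tag alone.

How it is judged:
By the outcome, as a careful person would: the job done as asked, in the order asked, and still so for the second after the job is handed in, while the arm keeps its last pose, push and grip.
It also fails if it takes over 58 s, if anything falls off the work surface, if the arm or the gripper's body presses on something with over 40 N, if the wrist force passes 120 N, or if a joint passes its speed limit or range.

## Working session

There is one attempt and no reset: what is moved stays moved. The work goes in short steps, Python scripts to look and compute and a tool call to move; the robot and the scene stay as the last step left them, time stands still between calls to the robot, and variables do not carry over. Pictures are saved under pics/ and viewed, at most 10 in all, crops included, and the job is handed in when it is done.

Besides the shell and the picture viewer there is one more tool, called as name(argument=value, ...), one argument or row to a line, values as JSON. apply_moves: Moves the arm, as the interface text tells. Its arguments: {"type":"object","properties":{"steps":{"type":"array","items":{"type":"array","items":{"type":"array","items":{"type":"number"}}}}},"required":["steps"]}

```bash
mkdir -p pics; ls; python3 - <<'E'
from rig import bot
import cv2,numpy as np
s=bot.read_state();print(s['time_s'],s['position'],s['tcp_rot'],s['opening'])
for n in ("scene","top","wrist"):
    m=bot.camera_model(n);im=bot.capture(n);cv2.imwrite(f"pics/{n}0.png",im);np.savez(f"pics/{n}0.npz",K=m['intrinsics'],R=m['R'],t=m['t'])
    print(n,np.round(np.array(m['intrinsics']),1).tolist(),(-np.array(m['R']).T@np.array(m['t'])).round(3),np.round(m['R'],2).tolist())
a=cv2.imread('pics/scene0.png');b=cv2.imread('pics/top0.png')
cv2.imwrite('pics/st.png',cv2.resize(np.vstack([a,b]),(800,600)) if 0 else np.vstack([cv2.resize(a,(400,300)),cv2.resize(b,(400,300))]))
E
```

```text
pics
0.0 [ 0.14538825 -0.60713808  0.2325663 ] [[ 9.72565561e-01  2.32628918e-01 -1.27505705e-04]
 [ 2.32628651e-01 -9.72563273e-01  2.14245710e-03]
 [ 3.74390111e-04 -2.11334147e-03 -9.99997697e-01]] 1.0019029796753143
scene [[392.8, 0.0, 257.1], [0.0, 392.8, 197.0], [0.0, 0.0, 1.0]] [-0.008 -0.935  0.87 ] [[0.86, -0.51, -0.0], [-0.29, -0.49, -0.82], [0.41, 0.71, -0.57]]
top [[367.0, 0.0, 263.1], [0.0, 367.0, 189.7], [0.0, 0.0, 1.0]] [ 0.471 -0.024  1.127] [[-0.02, -1.0, -0.0], [-1.0, 0.02, -0.07], [0.07, 0.0, -1.0]]
wrist [[342.1, 0.0, 258.5], [0.0, 342.1, 190.6], [0.0, 0.0, 1.0]] [ 0.214 -0.591  0.384] [[0.23, -0.97, -0.0], [-0.94, -0.22, 0.25], [-0.25, -0.06, -0.97]]
```

View pics/scene0.png

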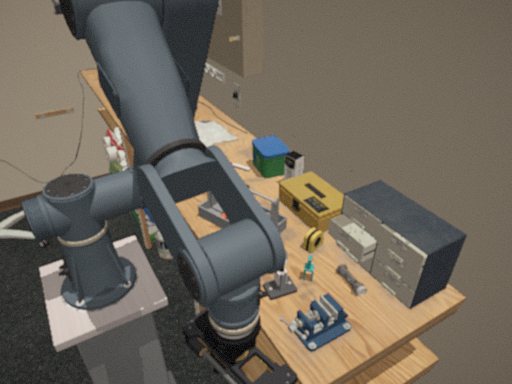

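View pics/top0.png

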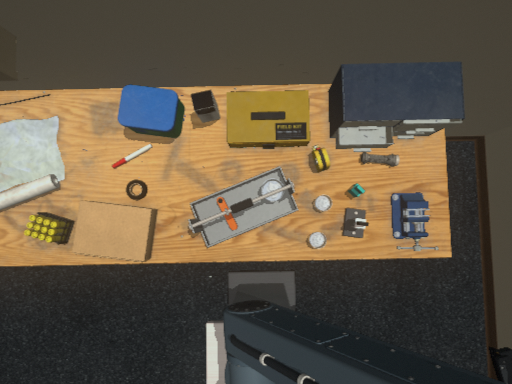

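The top picture shows the caddy centred near (243,207), with its collar end to the left at (195,225). The holder with the tag is near (355,222). A turquoise look-alike stands at (357,190), and loose tubs at (322,203) and (317,240). The tub in the tray is at (270,190).

```bash
cat > h.py <<'E'
import numpy as np,cv2
from rig import bot
def grab(n,name):
    m=bot.camera_model(n);im=bot.capture(n);cv2.imwrite(f"pics/{name}.png",im)
    np.savez(f"pics/{name}.npz",K=m['intrinsics'],R=m['R'],t=m['t']);return im
def ray(name,uv):
    m=np.load(f"pics/{name}.npz");R=m['R'];c=-R.T@m['t']
    d=R.T@np.linalg.solve(m['K'],[uv[0],uv[1],1.]);return c,d/np.linalg.norm(d)
def on(name,uv,z):
    c,d=ray(name,uv);return c+d*(z-c[2])/d[2]
def tri(obs):
    A=np.zeros((3,3));b=np.zeros(3)
    for n,uv in obs:
        c,d=ray(n,uv);P=np.eye(3)-np.outer(d,d);A+=P;b+=P@c
    X=np.linalg.solve(A,b)
    return X,[round(1000*float(np.linalg.norm((np.eye(3)-np.outer(d,d))@(X-c))),1) for c,d in (ray(*o) for o in obs)]
def proj(name,X):
    m=np.load(f"pics/{name}.npz");p=m['K']@(m['R']@np.array(X)+m['t']);return p[:2]/p[2]
E
python3 - <<'E'
from h import *
a=cv2.imread('pics/top0.png')[150:260,180:400]
w=cv2.imread('pics/wrist0.png')
cv2.imwrite('pics/v1.png',np.vstack([cv2.resize(a,(600,300),interpolation=cv2.INTER_CUBIC),cv2.resize(w,(400,300)) .copy() if 0 else cv2.copyMakeBorder(cv2.resize(w,(400,300)),0,0,0,200,0)]))
for n,uv,z in [("tag",(360,223),.1),("holder",(355,223),.014),("grip",(243,206),.15),("railL",(195,226),.155),("railR",(292,187),.155),("tubin",(271,190),.05),("tub2",(322,203),.05),("tub3",(317,240),.05)]: print(n,on('top0',uv,z).round(3))
E
```

```text
tag [ 0.441 -0.289  0.1  ]
holder [ 0.438 -0.297  0.014]
grip [0.493 0.033 0.15 ]
railL [0.443 0.16  0.155]
railR [ 0.541 -0.099  0.155]
tubin [ 0.541 -0.045  0.05 ]
tub2 [ 0.5   -0.193  0.05 ]
tub3 [ 0.392 -0.175  0.05 ]
```

View pics/v1.png

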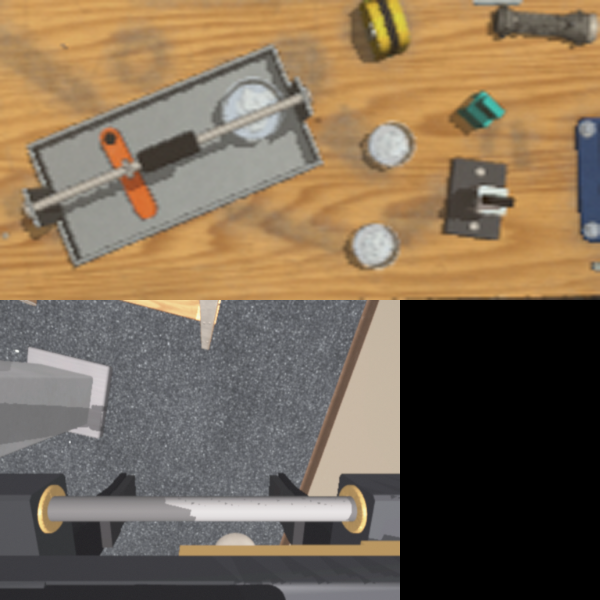

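The crop shows the black tab on the aluminium bridge at about (361,223) in the full top picture. That fits the tag astride the dark-footed holder. The turquoise piece at (357,190) is the look-alike. I'll move the wrist camera over the holder.

apply_moves(
  steps=[
    [[34.4, -17.2, -1.7, 0, 0, -76.6, 1], [34.4, -17.2, -1.7, 0, 0, -76.6, 1], [34.4, -17.2, -1.7, 0, 0, -76.6, 1], [34.4, -17.2, -1.7, 0, 0, -76.6, 1], [34.4, -17.2, -1.7, 0, 0, -76.6, 1], [34.4, -17.2, -1.7, 0, 0, -76.6, 1], [34.4, -17.2, -1.7, 0, 0, -76.6, 1], [34.4, -17.2, -1.7, 0, 0, -76.6, 1], [34.4, -17.2, -1.7, 0, 0, -76.6, 1], [34.4, -17.2, -1.7, 0, 0, -76.6, 1], [34.4, -17.2, -1.7, 0, 0, -76.6, 1], [34.4, -17.2, -1.7, 0, 0, -76.6, 1]],
  ],
)

```text
time_s: 1.65
position: [0.4396, -0.361, 0.2505]
tcp_rot: [[0.001, 1.0, -0.0], [1.0, -0.001, 0.0], [0.0, -0.0, -1.0]]
force: [-0.4, 0.6, -0.6]
opening: 1.0
grasp_force: 0.0
```

```bash
python3 - <<'E'
from h import *
s=bot.read_state();print(s['time_s'],s['position'].round(4),s['joint_positions'],s['tcp_rot'].round(3).tolist())
grab('wrist','w1');grab('scene','s1');grab('top','t1')
E
```

```text
1.65 [ 0.4396 -0.361   0.2505] [-5.06465849e+01  2.47467823e+01  8.91886949e+01  1.52891650e-03
  6.60683442e+01 -5.06147969e+01] [[0.001, 1.0, -0.0], [1.0, -0.001, 0.0], [0.0, -0.0, -1.0]]
```

apply_moves(
  steps=[
    [[5, 3, 0, 0, 0, 0, 1], [5, 3, 0, 0, 0, 0, 1], [5, 3, 0, 0, 0, 0, 1], [5, 3, 0, 0, 0, 0, 1]],
  ],
)

```text
time_s: 2.3
position: [0.4697, -0.3114, 0.2506]
tcp_rot: [[-0.0, 1.0, 0.0], [1.0, 0.0, -0.001], [-0.001, 0.0, -1.0]]
force: [-0.4, -0.4, 0.3]
opening: 1.0
grasp_force: 0.0
```

```bash
python3 - <<'E'
from h import *
grab('wrist','w2')
s=bot.read_state();print(s['time_s'],s['position'].round(4),s['tcp_rot'].round(3).tolist())
a=cv2.imread('pics/w1.png');b=cv2.imread('pics/w2.png')
cv2.imwrite('pics/v2.png',np.hstack([cv2.resize(a,(400,300)),cv2.resize(b,(400,300))]))
for n in('w1','w2'):
    print(n,[proj(n,X).round(0) for X in ([.441,-.289,.118],[.441,-.289,.075],[.438,-.297,.014])])
E
```

```text
2.35 [ 0.4696 -0.3115  0.2506] [[0.0, 1.0, 0.0], [1.0, -0.0, -0.0], [-0.0, 0.0, -1.0]]
w1 [array([259.,  97.]), array([259.,  98.]), array([256., 106.])]
w2 [array([223., 158.]), array([228., 151.]), array([230., 150.])]
```

View pics/v2.png

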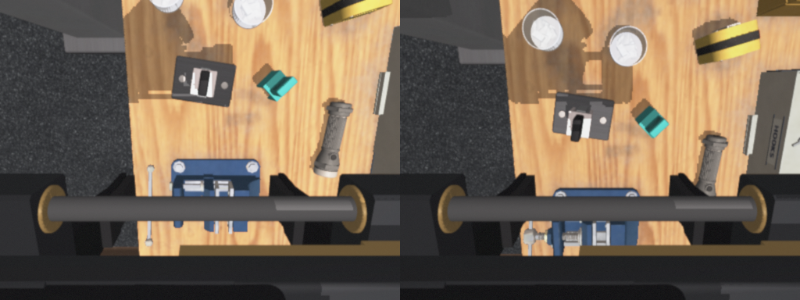

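Both wrist views show the tag astride the holder, with the tab at about (260,100) in w1 and (230,160) in w2. I'll enlarge both crops.

```bash
python3 - <<'E'
from h import *
a=cv2.imread('pics/w1.png')[65:140,215:305];b=cv2.imread('pics/w2.png')[110:185,190:280]
f=lambda c:cv2.resize(c,(400,333),interpolation=cv2.INTER_CUBIC)
cv2.imwrite('pics/v3.png',np.hstack([f(a),f(b)]))
for n,(y0,y1,x0,x1) in (('w1',(65,140,215,305)),('w2',(110,185,190,280))):
    im=cv2.imread(f'pics/{n}.png')[y0:y1,x0:x1].astype(int)
    g=im.max(2)
    for nm,mask in (('black',g<45),('foot',(g>=45)&(g<95)&(np.ptp(im,axis=2)<20)),('alu',(g>150)&(np.ptp(im,axis=2)<25))):
        k,l,st,ce=cv2.connectedComponentsWithStats(mask.astype(np.uint8))
        for i in range(1,k):
            if st[i,4]>60:
                pts=np.argwhere(l==i)[:,::-1].astype(np.float32)
                r=cv2.minAreaRect(pts)
                print(n,nm,st[i,4],(ce[i]+[x0,y0]).round(1),(np.array(r[0])+[x0,y0]).round(1),np.round(r[1],1),round(r[2],1))
E
```

```text
w1 foot 2571 [260.7 102. ] [259.6 103.5] [76.  54.6] 9.0
w1 foot 325 [260.4 106.1] [260.2 105.9] [10.6 31.6] 8.7
w1 alu 344 [249.6 104.2] [250.2 104.3] [11.9 34.7] 6.9
w1 alu 310 [270.6 107.1] [270.6 107.3] [ 9.7 34.1] 7.6
w2 black 158 [227.3 158.7] [226.7 159. ] [10.5 23.2] 8.1
w2 foot 951 [231.2 130.6] [235.2 137.3] [73.8 30.8] 7.1
w2 foot 73 [225.7 155.1] [226. 154.] [14. 10.] 90.0
w2 foot 136 [224.3 173.2] [225.1 171.8] [11.7 16.6] 5.2
w2 alu 61 [206.7 145.8] [206.5 146. ] [8. 7.] 90.0
w2 alu 553 [229.9 158.4] [228.6 159.1] [30.7 30.8] 8.7
w2 alu 65 [259.5 153.9] [259.8 153.8] [7.8 8.5] 45.0
```

View pics/v3.png

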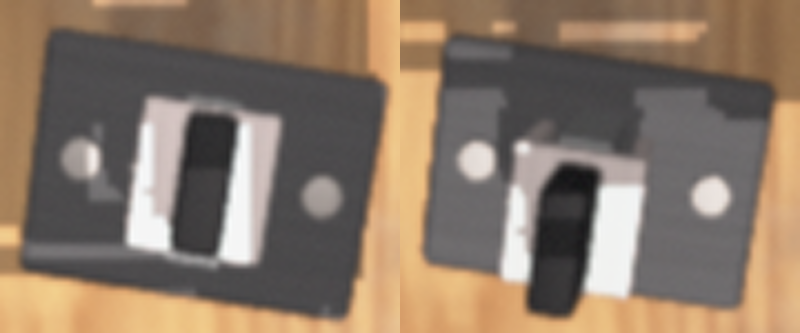

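In both crops the black tab stands across a pale bridge, and that is the tag. In w1 it spans (263,90) to (259,122), and its near top edge in w2 is at (224,180). Next I triangulate.

```bash
python3 - <<'E'
from h import *
P={}
for k,a,b in (('tab-y',(259.1,121.8),(224.2,180.3)),('brR',(274,124.7),(242.2,177.1)),('brL',(243.8,120.2),(213,173)),('brTR',(278,91.5),(245,144.5)),
 ('footBL',(219.5,126),(195.5,169)),('footTR',(301.5,83),(273.5,128.5)),('screwL',(233.3,100.5),(207,146)),('screwR',(287.5,109.3),(260,154))):
    X,e=tri([('w1',a),('w2',b)]);P[k]=X;print(k,X.round(4),e)
a=on('w1',(263.2,90.4),.118);b=on('w1',(259.1,121.8),.118);print('tab',a,b,(a+b)/2,np.degrees(np.arctan2(-(a-b)[0],(a-b)[1])))
print('screw yaw',np.degrees(np.arctan2(*(P['screwR']-P['screwL'])[[1,0]])),(P['screwR']+P['screwL'])/2)
# top-camera check
t=cv2.imread('pics/t1.png');print(proj('t1',(a+b)/2),proj('top0',(a+b)/2))
E
```

```text
tab-y [ 0.441  -0.3085  0.115 ] [0.0, 0.0]
brR [ 0.4548 -0.3132  0.0812] [0.0, 0.0]
brL [ 0.427  -0.309   0.0817] [0.0, 0.0]
brTR [ 0.458  -0.2832  0.0733] [0.6, 0.6]
footBL [ 0.3964 -0.3196  0.0079] [0.3, 0.3]
footTR [ 0.4877 -0.2729  0.0085] [0.1, 0.1]
screwL [ 0.413  -0.2914  0.0193] [0.2, 0.2]
screwR [ 0.4723 -0.3009  0.016 ] [0.1, 0.1]
tab [ 0.44424421 -0.28372081  0.118     ] [ 0.44095944 -0.30830788  0.118     ] [ 0.44260183 -0.29601435  0.118     ] -7.609509294716744
screw yaw -9.091906251620951 [ 0.44264969 -0.29613268  0.01765856]
[364.11538132 222.39143048] [364.11538132 222.39143048]
```

apply_moves(
  steps=[
    [[1.55, -2.7, 7, 0, 0, 8.6, 1], [1.55, -2.7, 9, 0, 0, 8.6, 1], [1.55, -2.7, 10, 0, 0, 8.6, 1], [1.55, -2.7, 12, 0, 0, 8.6, 1], [1.55, -2.7, 14, 0, 0, 8.6, 1], [1.55, -2.7, 15, 0, 0, 8.6, 1], [1.55, -2.7, 15.3, 0, 0, 8.6, 1], [1.55, -2.7, 15.3, 0, 0, 8.6, 1], [1.55, -2.7, 15.3, 0, 0, 8.6, -1], [1.55, -2.7, 15.3, 0, 0, 8.6, -1], [1.55, -2.7, 15.3, 0, 0, 8.6, -1], [1.55, -2.7, 15.3, 0, 0, 8.6, -1], [1.55, -2.7, 15.3, 0, 0, 8.6, -1], [1.55, -2.7, 15.3, 0, 0, 8.6, -1], [1.55, -2.7, 15.3, 0, 0, 8.6, -1]],
  ],
)

```text
time_s: 4.22
position: [0.4429, -0.295, 0.0975]
tcp_rot: [[0.149, 0.989, -0.0], [0.989, -0.149, 0.0], [0.0, -0.0, -1.0]]
force: [0.6, 0.8, 0.4]
opening: 0.282
grasp_force: 0.0
```

apply_moves(
  steps=[
    [[0, 0, 0, 0, 0, 0, -1], [0, 0, 0, 0, 0, 0, -1], [0, 0, 0, 0, 0, 0, -1], [0, 0, 0, 0, 0, 0, -1], [0, 0, 0, 0, 0, 0, -1]],
  ],
)

```text
time_s: 4.85
position: [0.4429, -0.295, 0.0975]
tcp_rot: [[0.149, 0.989, -0.0], [0.989, -0.149, 0.0], [0.0, -0.0, -1.0]]
force: [0.4, 0.7, -1.0]
opening: 0.112
grasp_force: 30.0
```

apply_moves(
  steps=[
    [[0, 0, -1.5, 0, 0, 0, -1], [0, 0, -5, 0, 0, 0, -1], [0, 0, -9, 0, 0, 0, -1], [0, 0, -13, 0, 0, 0, -1], [1, 0, -17, 0, 0, 0, -1], [4, 0, -19.5, 0, 0, -4, -1], [8, 0.3, -20, 0, 0, -9, -1], [12, 0.5, -20, 0, 0, -14, -1], [16, 0.7, -20, 0, 0, -19, -1], [20, 0.9, -20, 0, 0, -24, -1], [24, 1, -20, 0, 0, -28, -1], [27, 1, -20, 0, 0, -29.3, -1], [28, 1, -20, 0, 0, -29.3, -1], [28, 1, -20, 0, 0, -29.3, -1], [28, 1, -20, 0, 0, -29.3, -1]],
  ],
)

```text
time_s: 6.72
position: [0.4944, -0.0206, 0.2978]
tcp_rot: [[-0.353, 0.936, 0.0], [0.936, 0.353, -0.001], [-0.001, -0.0, -1.0]]
force: [0.5, -0.2, -0.9]
opening: 0.111
grasp_force: 30.0
```

```bash
python3 - <<'E'
from h import *
grab('wrist','w3')
s=bot.read_state();print(s['time_s'],s['position'].round(4),s['tcp_rot'].round(3).tolist(),s['opening'],s['force'])
E
```

```text
6.775 [ 0.4944 -0.0207  0.2977] [[-0.353, 0.936, 0.0], [0.936, 0.353, -0.0], [-0.0, -0.0, -1.0]] 0.11270863157575907 [-0.36660283  0.23952688 -0.7098791 ]
```

apply_moves(
  steps=[
    [[4, 2, 0, 0, 0, 0, -1], [7, 5, 0, 0, 0, 0, -1], [8, 6, 0, 0, 0, 0, -1], [8, 6, 0, 0, 0, 0, -1], [8, 6, 0, 0, 0, 0, -1]],
  ],
)

```text
time_s: 7.4
position: [0.5218, 0.0752, 0.2974]
tcp_rot: [[-0.353, 0.936, -0.001], [0.936, 0.353, -0.001], [-0.0, -0.001, -1.0]]
force: [-0.8, -0.8, 0.3]
opening: 0.106
grasp_force: 30.0
```

```bash
python3 - <<'E'
from h import *
grab('wrist','w4')
s=bot.read_state();print(s['time_s'],s['position'].round(4),s['tcp_rot'].round(3).tolist(),s['opening'],s['force'])
a=cv2.imread('pics/w3.png');b=cv2.imread('pics/w4.png')
cv2.imwrite('pics/v4.png',np.vstack([a[:300],b[:300]]))
E
```

```text
7.45 [0.5218 0.0752 0.2974] [[-0.353, 0.936, -0.001], [0.936, 0.353, -0.0], [-0.0, -0.001, -1.0]] 0.10998170453706753 [ 0.27912193 -0.18447397 -0.5055424 ]
```

View pics/v4.png

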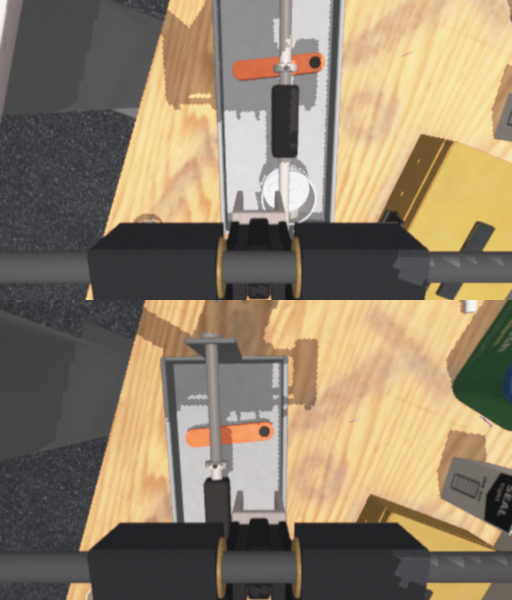

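In w3 the grip spans about (272–298, 86–157) and the collar is at (285,67). In w4 the collar is at (216,168), the grip's far end at row 178, and the rail meets its upright at (212,45). The tag is held straight at the bottom of the view. Next I measure the rail.

```bash
python3 - <<'E'
from h import *
def rows(n,rs,lo,hi):
    im=cv2.cvtColor(cv2.imread(f'pics/{n}.png'),cv2.COLOR_BGR2GRAY)
    for r in rs:
        print(n,r,im[r,lo:hi].tolist())
rows('w3',(20,45,120),270,302);rows('w4',(70,110,150,190),200,232)
im=cv2.cvtColor(cv2.imread('pics/w3.png'),cv2.COLOR_BGR2GRAY);print('w3 col',im[55:92,284].tolist(),im[148:166,285].tolist())
im=cv2.cvtColor(cv2.imread('pics/w4.png'),cv2.COLOR_BGR2GRAY);print('w4 col',im[156:184,215].tolist(),im[30:50,213].tolist())
E
```

```text
w3 20 [142, 143, 158, 192, 211, 213, 213, 212, 202, 164, 133, 133, 142, 149, 160, 173, 178, 167, 155, 149, 141, 157, 202, 214, 215, 215, 214, 215, 215, 215, 216, 216]
w3 45 [143, 144, 144, 143, 142, 143, 158, 192, 197, 152, 129, 135, 145, 152, 162, 172, 175, 170, 183, 192, 195, 196, 213, 214, 197, 158, 144, 143, 142, 143, 143, 143]
w3 120 [130, 87, 47, 39, 43, 44, 47, 47, 45, 46, 46, 44, 46, 46, 47, 47, 46, 45, 46, 46, 52, 62, 65, 65, 66, 65, 63, 82, 143, 206, 218, 219]
w4 70 [126, 125, 126, 125, 124, 123, 118, 122, 132, 139, 146, 155, 159, 153, 143, 137, 127, 118, 115, 123, 127, 127, 126, 126, 127, 126, 127, 128, 127, 127, 126, 127]
w4 110 [198, 198, 198, 196, 196, 196, 195, 183, 145, 130, 134, 141, 146, 154, 155, 148, 140, 132, 123, 118, 124, 127, 127, 127, 127, 126, 126, 126, 126, 126, 128, 132]
w4 150 [201, 202, 202, 202, 202, 204, 204, 202, 202, 188, 143, 128, 137, 141, 147, 150, 149, 142, 137, 129, 120, 114, 121, 125, 125, 125, 127, 127, 127, 128, 127, 132]
w4 190 [203, 203, 193, 153, 90, 58, 59, 61, 60, 58, 59, 59, 60, 60, 60, 60, 62, 61, 61, 62, 60, 62, 61, 62, 62, 59, 55, 51, 43, 68, 134, 188]
w3 col [234, 235, 235, 235, 235, 235, 235, 230, 216, 219, 198, 161, 127, 113, 128, 147, 139, 153, 163, 165, 164, 164, 164, 165, 165, 165, 165, 165, 156, 119, 73, 48, 46, 45, 46, 45, 46] [46, 46, 47, 46, 44, 45, 45, 46, 51, 91, 142, 159, 162, 167, 185, 214, 233, 237]
w4 col [150, 150, 148, 148, 148, 139, 124, 131, 107, 82, 77, 95, 151, 211, 225, 227, 227, 227, 226, 226, 226, 225, 216, 163, 94, 51, 48, 53] [133, 130, 131, 139, 143, 143, 140, 127, 119, 126, 129, 124, 111, 98, 119, 137, 142, 143, 144, 145]
```

```bash
python3 - <<'E'
from h import *
def plane(n,a,b):
    c,d1=ray(n,a);_,d2=ray(n,b);N=np.cross(d1,d2);return N/np.linalg.norm(N),c
N1,c1=plane('w3',(285.3,20),(285.4,45));N2,c2=plane('w4',(212.4,70),(215.6,150))
d=np.cross(N1,N2);d/=np.linalg.norm(d);d*=np.sign(d[1])
for y in(0.03,.1,.15):
    print('rail',np.linalg.solve(np.array([N1,N2,[0,1,0]]),[N1@c1,N2@c2,y]).round(4))
print('dir',d.round(3),'yaw',np.degrees(np.arctan2(-d[0],d[1])))
print('grip far end',tri([('w3',(284.5,84.6)),('w4',(215.5,179.5))]))
print('collar near w3/w4',tri([('w3',(285,72)),('w4',(216,168.5))]))
# edges on planes
for z in(.15,.161): print(z,'gripfar',on('w3',(284.5,84.6),z).round(4),'gripnear',on('w3',(285,157.2),z).round(4),'w4 far',on('w4',(215.5,179.5),z).round(4))
for n,ps in (('w3',[(285.3,20),(285.4,45),(285,175)]),('w4',[(212.4,70),(213.7,110),(215.6,150)])):
    print(n,[on(n,p,.151).round(4)[:2].tolist() for p in ps])
print('upright inner',on('w4',(213,44),.15).round(4))
E
```

```text
rail [0.5008 0.03   0.1568]
rail [0.4729 0.1    0.1508]
rail [0.453  0.15   0.1464]
dir [-0.369  0.926 -0.08 ] yaw 21.699902957341347
grip far end (array([0.48632064, 0.0636716 , 0.15474621]), [0.1, 0.1])
collar near w3/w4 (array([0.48329703, 0.07298934, 0.15370589]), [0.2, 0.2])
0.15 gripfar [0.4866 0.064  0.15  ] gripnear [0.5097 0.0072 0.15  ] w4 far [0.4861 0.0624 0.15  ]
0.161 gripfar [0.486  0.0633 0.161 ] gripnear [0.5083 0.0086 0.161 ] w4 far [0.4865 0.0653 0.161 ]
w3 [[0.4689, 0.1098], [0.4759, 0.0927], [0.5156, -0.0075]]
w4 [[0.4539, 0.1495], [0.4652, 0.1194], [0.4777, 0.0878]]
upright inner [0.4478 0.1686 0.15  ]
```

apply_moves(
  steps=[
    [[3, -1.5, 0, 0, 0, -0.9, -1], [6, -2.8, 0, 0, 0, -0.9, -1], [8.2, -3.8, 1, 0, 0, -0.9, -1], [8.6, -3.84, 4, 0, 0, -0.9, -1], [8.6, -3.84, 6.6, 0, 0, -0.9, -1], [8.6, -3.84, 7, 0, 0, -0.9, -1], [8.6, -3.84, 7, 0, 0, -0.9, -1], [8.6, -3.84, 7, 0, 0, -0.9, -1]],
  ],
)

```text
time_s: 8.45
position: [0.4568, 0.143, 0.2286]
tcp_rot: [[-0.368, 0.93, 0.002], [0.93, 0.368, 0.0], [-0.001, 0.002, -1.0]]
force: [-0.4, -0.1, 0.2]
opening: 0.114
grasp_force: 30.0
```

```bash
python3 - <<'E'
from h import *
s=bot.read_state();print(s['time_s'],s['position'].round(4),s['tcp_rot'].round(3).tolist(),s['opening'],s['force'].round(1))
a=grab('wrist','w5');b=grab('top','t5');c=grab('scene','s5')
print(proj('w5',[.4557,.1417,.155]),proj('s5',[.4557,.1417,.155]))
p=proj('s5',[.47,.10,.15]).astype(int)
cc=c[p[1]-50:p[1]+50,p[0]-65:p[0]+65]
cv2.imwrite('pics/v5.png',np.hstack([cv2.resize(a[130:384],(400,300)) if 0 else cv2.resize(a,(400,300)),cv2.resize(cc,(390,300),interpolation=cv2.INTER_CUBIC)]))
E
```

```text
8.45 [0.4568 0.143  0.2286] [[-0.368, 0.93, 0.002], [0.93, 0.368, 0.0], [-0.001, 0.002, -1.0]] 0.11411669295381517 [-0.4 -0.1  0.2]
[255.00589903 205.4693815 ] [215.25600983 173.40496033]
```

View pics/v5.png

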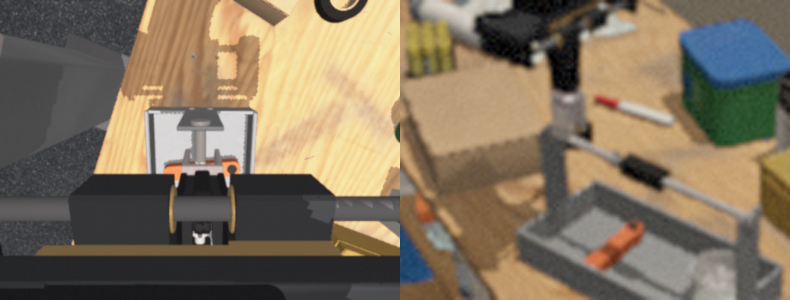

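The wrist view shows the rail running up to the upright at column ~256, in line with the held tag. The scene view shows the tag over the rail's end by the upright. I'll lower it.

apply_moves(
  steps=[
    [[0, -0.15, 0.7, 0, 0, 0, -1], [0, -0.15, 1.7, 0, 0, 0, -1], [0, -0.15, 2.7, 0, 0, 0, -1], [0, -0.15, 3.5, 0, 0, 0, -1], [0, -0.15, 4.2, 0, 0, 0, -1], [0, -0.15, 4.6, 0, 0, 0, -1], [0, -0.15, 4.8, 0, 0, 0, -1], [0, -0.15, 4.8, 0, 0, 0, -1], [0, -0.15, 4.8, 0, 0, 0, -1]],
  ],
)

```text
time_s: 9.72
position: [0.4546, 0.1427, 0.1798]
tcp_rot: [[-0.369, 0.929, 0.001], [0.929, 0.369, 0.0], [-0.0, 0.001, -1.0]]
force: [-0.2, -0.5, -1.8]
opening: 0.111
grasp_force: 30.0
```

apply_moves(
  steps=[
    [[0, 0, 0.07, 0, 0, 0, -1], [0, 0, 0.12, 0, 0, 0, -1], [0, 0, 0.12, 0, 0, 0, -1], [0, 0, 0.12, 0, 0, 0, -1]],
  ],
)

```text
time_s: 10.22
position: [0.4544, 0.1427, 0.1784]
tcp_rot: [[-0.369, 0.929, 0.0], [0.929, 0.369, -0.0], [-0.0, 0.0, -1.0]]
force: [0.1, 0.5, -0.4]
opening: 0.112
grasp_force: 30.0
```

```bash
python3 - <<'E'
from h import *
grab('wrist','w6');grab('scene','s6')
s=bot.read_state();print(s['time_s'],s['position'].round(4),s['force'].round(2),s['moment'].round(2))
G=np.array([.4977,.0357]);d=np.array([-.368,.930]);n=np.array([.93,.368]);v=s['position'][:2]-G;print('s',v@d,'lat',v@n)
E
```

```text
10.325 [0.4544 0.1427 0.1784] [-0.78 -0.2  -0.06] [ 0.02 -0.12  0.03]
s 0.11546177977675731 lat -0.0008589494055203789
```

apply_moves(
  steps=[
    [[-0.4, 0.05, 0, 0, 0, 0, -1], [-1, 0.05, 0, 0, 0, 0, -1], [-1.6, 0.05, 0, 0, 0, 0, -1], [-2.2, 0.05, 0, 0, 0, 0, -1], [-2.8, 0.05, 0, 0, 0, 0, -1], [-3.4, 0.05, 0, 0, 0, 0, -1], [-4, 0.05, 0, 0, 0, 0, -1], [-4.5, 0.05, 0, 0, 0, 0, -1], [-4.8, 0.05, 0, 0, 0, 0, -1], [-5, 0.05, 0, 0, 0, 0, -1], [-5, 0.05, 0, 0, 0, 0, -1], [-5, 0.05, 0, 0, 0, 0, -1]],
  ],
)

```text
time_s: 11.82
position: [0.4732, 0.0966, 0.1784]
tcp_rot: [[-0.369, 0.929, -0.0], [0.929, 0.369, 0.0], [0.0, -0.0, -1.0]]
force: [-0.4, -0.3, -0.2]
opening: 0.112
grasp_force: 30.0
```

apply_moves(
  steps=[
    [[-0.1, 0, 0, 0, 0, 0, -1], [-0.2, 0, 0, 0, 0, 0, -1], [-0.2, 0, 0, 0, 0, 0, -1], [-0.2, 0, 0, 0, 0, 0, -1]],
  ],
)

```text
time_s: 12.32
position: [0.4741, 0.0946, 0.1784]
tcp_rot: [[-0.369, 0.929, 0.0], [0.929, 0.369, 0.0], [-0.0, 0.0, -1.0]]
force: [-0.5, 0.4, -0.8]
opening: 0.114
grasp_force: 30.0
```

apply_moves(
  steps=[
    [[-0.05, 0, 0, 0, 0, 0, -1], [-0.1, 0, 0, 0, 0, 0, -1], [-0.1, 0, 0, 0, 0, 0, -1], [-0.1, 0, 0, 0, 0, 0, -1]],
  ],
)

```text
time_s: 12.82
position: [0.4742, 0.094, 0.1783]
tcp_rot: [[-0.369, 0.93, -0.0], [0.93, 0.369, 0.001], [0.001, -0.0, -1.0]]
force: [-0.7, 2.3, 0.6]
opening: 0.115
grasp_force: 30.0
```

apply_moves(
  steps=[
    [[-0.05, 0, 0, 0, 0, 0, -1], [-0.05, 0, 0, 0, 0, 0, -1], [-0.05, 0, 0, 0, 0, 0, -1]],
  ],
)

```text
time_s: 13.2
position: [0.4744, 0.0934, 0.1783]
tcp_rot: [[-0.369, 0.929, -0.0], [0.929, 0.369, 0.0], [0.001, -0.0, -1.0]]
force: [-1.2, 3.5, 1.8]
opening: 0.113
grasp_force: 30.0
```

```bash
python3 - <<'E'
from h import *
f=[];grab('wrist','w7')
for i in range(3):
    s=bot.read_state();f.append(s['force']);bot.capture('top')
s=bot.read_state();d=np.array([-.368,.930]);print(s['position'],(np.array(f)[:,:2]@d).round(2),s['time_s'])
E
```

```text
[0.47436609 0.09328846 0.17833263] [4.89 5.23 3.45] 13.4
```

The tag meets the collar at about 4 N. I'll let go, rise clear and look.

apply_moves(
  steps=[
    [[0, 0, 0, 0, 0, 0, 0], [0, 0, 0, 0, 0, 0, 0], [0, 0, 0, 0, 0, 0, 0], [0, 0, 0, 0, 0, 0, 0], [0, 0, 0, 0, 0, 0, 0], [0, 0, -1, 0, 0, 0, 0.5], [0, 0, -3, 0, 0, 0, 0.5], [-2, 0, -6, 0, 0, 0, 0.5], [-6, 0, -9, 0, 0, 0, 0.5], [-10, 0, -11, 0, 0, 0, 0.5], [-13, 0, -12, 0, 0, 0, 0.5], [-13, 0, -12, 0, 0, 0, 0.5], [-13, 0, -12, 0, 0, 0, 0.5], [-13, 0, -12, 0, 0, 0, 0.5]],
  ],
)

```text
time_s: 15.15
position: [0.5216, -0.0265, 0.2979]
tcp_rot: [[-0.37, 0.929, -0.002], [0.929, 0.37, 0.001], [0.001, -0.001, -1.0]]
force: [0.5, 0.4, -0.8]
opening: 0.753
grasp_force: 0.0
```

```bash
python3 - <<'E'
from h import *
a=grab('wrist','w8');s=bot.read_state();print(s['time_s'],s['position'].round(4),s['tcp_rot'].round(3).tolist(),s['opening'])
c=grab('scene','s8');p=proj('s8',[.47,.06,.13]).astype(int);cc=c[p[1]-50:p[1]+50,p[0]-65:p[0]+65]
cv2.imwrite('pics/v8.png',np.hstack([cv2.resize(a,(400,300)),cv2.resize(cc,(390,300),interpolation=cv2.INTER_CUBIC)]))
E
```

```text
15.2 [ 0.5218 -0.0265  0.2979] [[-0.37, 0.929, -0.001], [0.929, 0.37, 0.001], [0.001, -0.001, -1.0]] 0.749531602270116
```

View pics/v8.png

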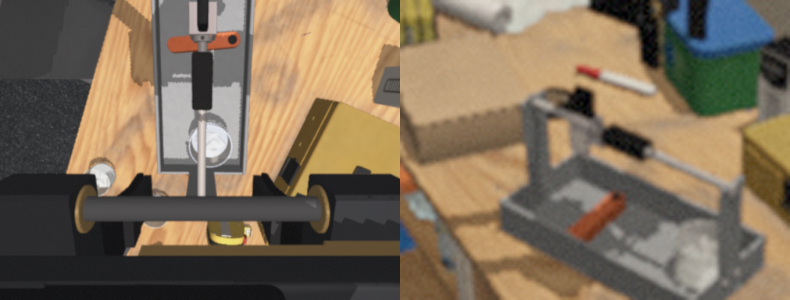

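The tag hangs on the rail against the collar at about (260,35) in w8, and the tub and stripper are in the tray. The grip spans rows ~65–140 near column 258. I'll measure it again.

```bash
python3 - <<'E'
from h import *
im=cv2.cvtColor(cv2.imread('pics/w8.png'),cv2.COLOR_BGR2GRAY)
m=((im<75)*255).astype(np.uint8);m[:50]=0;m[160:]=0;m[:,:235]=0;m[:,285:]=0
k,l,st,ce=cv2.connectedComponentsWithStats(m);i=1+np.argmax(st[1:,4]);x,y,w,h,_=st[i];print(st[i])
print(im[58:72,258].tolist(),im[y+h-5:y+h+6,258].tolist(),im[100,240:280].tolist(),im[40:62,258].tolist())
for z in(.15,.161):
    print(z,on('w8',(258,y),z).round(4),on('w8',(258,y+h),z).round(4),'mid',((on('w8',(258,y),z)+on('w8',(258,y+h),z))/2).round(4))
for r in(175,200): print(r,im[r,245:270].tolist(),on('w8',(258,r),.15).round(4))
E
```

```text
[ 245   65   28   76 1881]
[139, 139, 139, 139, 139, 139, 138, 127, 86, 46, 38, 38, 36, 37] [38, 38, 38, 41, 107, 185, 214, 217, 217, 211, 177] [119, 119, 121, 123, 114, 80, 48, 36, 38, 37, 38, 38, 36, 38, 40, 37, 38, 35, 39, 39, 37, 38, 39, 37, 37, 37, 37, 39, 36, 36, 39, 57, 92, 113, 117, 117, 118, 118, 118, 118] [98, 160, 173, 146, 121, 109, 89, 77, 72, 75, 95, 119, 110, 119, 132, 138, 138, 140, 139, 139, 139, 139]
0.15 [0.4857 0.0644 0.15  ] [0.5088 0.0063 0.15  ] mid [0.4972 0.0353 0.15  ]
0.161 [0.4861 0.0634 0.161 ] [0.5083 0.0074 0.161 ] mid [0.4972 0.0354 0.161 ]
175 [220, 228, 227, 225, 221, 213, 209, 186, 157, 165, 185, 198, 210, 219, 213, 202, 189, 172, 175, 216, 226, 229, 228, 229, 234] [ 0.52   -0.0219  0.15  ]
200 [174, 166, 136, 119, 115, 115, 114, 116, 142, 167, 185, 199, 212, 217, 211, 198, 185, 169, 174, 210, 222, 226, 228, 232, 232] [ 0.5286 -0.0435  0.15  ]
```

apply_moves(
  steps=[
    [[3, 0, 0, 0, 0, 0, 1], [6, 0, 2, 0, 0, 0, 1], [6.65, 0, 5, 0, 0, 0, 1], [6.65, 0, 8, 0, 0, 0, 1], [6.65, 0, 10.5, 0, 0, 0, 1], [6.65, 0, 12.5, 0, 0, 0, 1], [6.65, 0, 14, 0, 0, 0, 1], [6.65, 0, 15.2, 0, 0, 0, 1], [6.65, 0, 15.6, 0, 0, 0, 1], [6.65, 0, 15.6, 0, 0, 0, 1]],
  ],
)

```text
time_s: 16.5
position: [0.4981, 0.0343, 0.1423]
tcp_rot: [[-0.369, 0.929, -0.0], [0.929, 0.369, 0.0], [0.0, -0.0, -1.0]]
force: [0.6, -0.5, -0.3]
opening: 0.997
grasp_force: 0.0
```

apply_moves(
  steps=[
    [[0, 0, 0, 0, 0, 0, -1], [0, 0, 0, 0, 0, 0, -1], [0, 0, 0, 0, 0, 0, -1], [0, 0, 0, 0, 0, 0, -1], [0, 0, 0, 0, 0, 0, -1], [0, 0, 0, 0, 0, 0, -1], [0, 0, 0, 0, 0, 0, -1], [0, 0, 0, 0, 0, 0, -1], [0, 0, 0, 0, 0, 0, -1], [0, 0, 0, 0, 0, 0, -1], [0, 0, 0, 0, 0, 0, -1]],
  ],
)

```text
time_s: 17.88
position: [0.4975, 0.0341, 0.1422]
tcp_rot: [[-0.369, 0.929, -0.001], [0.929, 0.369, -0.0], [0.0, -0.001, -1.0]]
force: [-3.3, -1.2, 0.4]
opening: 0.251
grasp_force: 30.0
```

apply_moves(
  steps=[
    [[0, 0, -0.1, 0, 0, 0, -1], [0, 0, -0.4, 0, 0, 0, -1], [0, 0, -0.8, 0, 0, 0, -1], [0, 0, -1.2, 0, 0, 0, -1], [0, 0, -1.6, 0, 0, 0, -1], [0, 0, -1.9, 0, 0, 0, -1], [0, 0, -2, 0, 0, 0, -1], [0, 0, -2, 0, 0, 0, -1]],
  ],
)

```text
time_s: 18.88
position: [0.498, 0.0342, 0.1624]
tcp_rot: [[-0.369, 0.929, 0.0], [0.929, 0.369, -0.0], [-0.0, 0.0, -1.0]]
force: [0.8, 0.4, -7.5]
opening: 0.246
grasp_force: 30.0
```

```bash
python3 - <<'E'
from h import *
a=grab('wrist','w9');s=bot.read_state();print(s['time_s'],s['position'].round(4),s['opening'],s['force'].round(1),s['moment'].round(2))
c=grab('scene','s9');p=proj('s9',[.47,.06,.12]).astype(int);cc=c[p[1]-50:p[1]+50,p[0]-65:p[0]+65]
cv2.imwrite('pics/v9.png',np.hstack([cv2.resize(a,(400,300)),cv2.resize(cc,(390,300),interpolation=cv2.INTER_CUBIC)]))
E
```

```text
18.925 [0.498  0.0342 0.1623] 0.2507623502536072 [ 0.  -0.2 -7.6] [-0.01 -0.18  0.02]
```

View pics/v9.png

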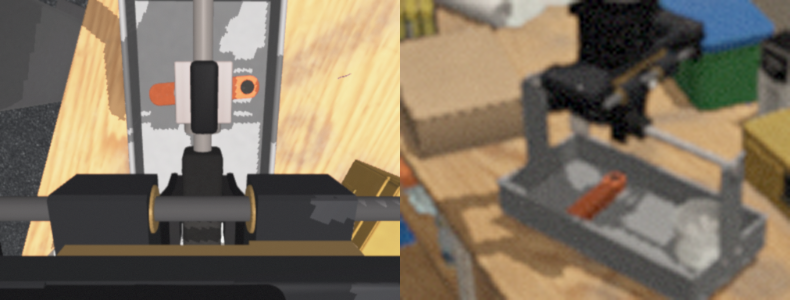

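The wrist picture shows the tag still astride the rail by the collar (tab about (262,120)). The tray looks level and both items are inside. The wrist carries 7.6 N, so the caddy is off the bench, and I'll lift on.

apply_moves(
  steps=[
    [[0, 0, -0.3, 0, 0, 0, -1], [0, 0, -0.9, 0, 0, 0, -1], [0, 0, -1.7, 0, 0, 0, -1], [0, 0, -2.6, 0, 0, 0, -1], [0, 0, -3.5, 0, 0, 0, -1], [0, 0, -4.4, 0, 0, 0, -1], [0, 0, -5.3, 0, 0, 0, -1], [0, 0, -6.2, 0, 0, 0, -1], [0, 0, -7, 0, 0, 0, -1], [0, 0, -7.6, 0, 0, 0, -1], [0, 0, -8, 0, 0, 0, -1], [0, 0, -8.1, 0, 0, 0, -1], [0, 0, -8.1, 0, 0, 0, -1], [0, 0, -8.1, 0, 0, 0, -1], [0, 0, -8.1, 0, 0, 0, -1], [0, 0, -8.1, 0, 0, 0, -1]],
  ],
)

```text
time_s: 20.98
position: [0.498, 0.0342, 0.2432]
tcp_rot: [[-0.369, 0.929, -0.0], [0.929, 0.369, 0.0], [0.0, -0.0, -1.0]]
force: [-1.7, 0.5, -6.9]
opening: 0.25
grasp_force: 30.0
```

```bash
python3 - <<'E'
from h import *
a=grab('wrist','w10');s=bot.read_state();print(s['time_s'],s['position'].round(4),s['opening'],s['force'].round(1),s['moment'].round(2))
b=cv2.imread('pics/w9.png');print('wrist diff tag/rail region',cv2.absdiff(a[:220,210:310],b[:220,210:310]).mean())
c=grab('scene','s10');p=proj('s10',[.47,.06,.2]).astype(int);cc=c[p[1]-50:p[1]+50,p[0]-65:p[0]+65]
cv2.imwrite('pics/v10.png',np.hstack([cv2.resize(a,(400,300)),cv2.resize(cc,(390,300),interpolation=cv2.INTER_CUBIC)]))
E
```

```text
21.025 [0.498  0.0342 0.2433] 0.24837067213647931 [ 0.4  0.9 -7.3] [-0.01 -0.16  0.02]
wrist diff tag/rail region 2.1843939393939396
```

View pics/v10.png

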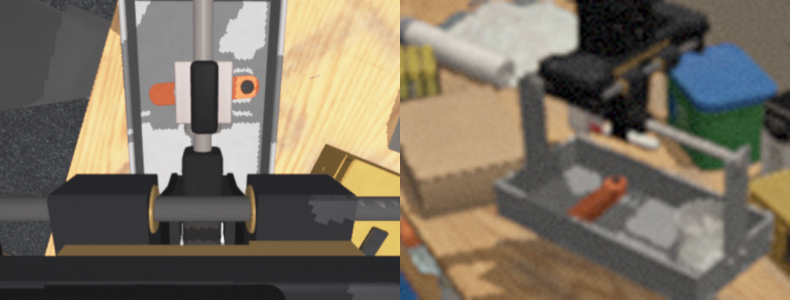

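The caddy hangs level about 10 cm up. The tag is unmoved at the collar (tab about (262,120)), and the tub and stripper are inside. Handing in.

```bash
python3 -c "
from rig import bot
print(bot.hand_in())"
```

```text
the job is handed in; nothing more can be done
None
```

The job is handed in at about 21 s: the tag hangs against the collar, and the arm is holding the caddy level by its grip about 10 cm above the bench, with the tub and the stripper inside.

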